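# Right the tipped buffer bottles in the rack and fill it

## Robot

A 6-joint arm with a two-finger parallel gripper is mounted at the origin on a cart in front of the work surface, level with it; the furniture and walls round the work are solid. World frame = base frame: x ahead of the robot, y to its left, z up, the work surface at z = 0. Lengths are in mm, angles in rad, forces in N, time in s.
With the tool pointing down it reaches from about 350 to 975 mm from the base axis. Payload 4.9 kg.
Tool frame: the origin (TCP) lies on the centre line of the jaws, within the pads' length; the fingertips stand 11 mm ahead of it and the grasp point (between the pads) lies 8 mm behind it; z points along the fingers, y is the line along which they close (so a half turn about z gives the same grasp; the last joint's range is limited). The gripper opens to 85 mm and grips with 20 to 120 N. Pads are 22 mm wide; open, the fingers measure 114 mm over their backs; the gripper's body (76 mm by 85 mm) begins 54 mm behind the grasp point. The pads swing forward as they close: fully open they stand 13 mm farther back than shut.
Start: joints at [-1.334, 0.053, 1.613, -0, 1.476, -0.119], TCP at [217.707, -585.837, 242.304] pointing down, gripper open.
Joint ranges: [-3.01, 3.01], [-1.01, 2.22], [0.06, 2.58], [-1.02, 4.17], [0.09, 2.62], [-3.14, 3.14]. Speed limits (rad/s): [2.57, 2.57, 3.14, 3.14, 3.14, 3.14].

## Interface

Orientations are given as a unit quaternion [x, y, z, w].
In Python, from cell import monitor, capture, workorder, models gives the robot as it stands.
- The arm moves only by the shell command python3 -m inch 'ROWS' [OPENING]. ROWS is text: rows parted by semicolons, each of 6 numbers parted by spaces: the shift along the world's x, y, z in m, then the turn, a rotation vector about the world's x, y, z in degrees. In form: tx ty tz rx ry rz; .... A call has 1 to 12 rows; each row shifts and turns the commanded pose from where the row before left it; what a row does not reach is not made up. A row lasts 1/12 s, in which the tool goes at most 41.7 mm and 7.16 degrees, less where a joint would pass 70% of its speed; a pose out of reach is approached as far as the arm can. A call is refused whole if a number of a shift passes 0.0417 or a number of a turn 7.16, either way. A call with a gripper value outside its range is refused whole. OPENING is the closure, from 0 (fully open) to 1 (shut), set as the call begins (- or left out, the last holds). The fingers move at their own pace and stop on an object; the grip force is fixed at half the most. Time passes only in rows, so rows that do not move let the fingers close. It gives the time, the measured TCP pose, the force, the opening and the grip force at its end, in the units of the state.
- monitor.sense(): the state, without advancing time (a new reading comes with each control period).
- capture(name): name is "scene" or "top"; returns a dict with "pixels" (384x512x3 uint8, red, green, blue), "intrinsics" (3x3 intrinsics, pixels), "eye" and "attitude" of the camera in the world. Camera axes: x right, y up, looking along -z (the intrinsics and any distortion apply to the point x, -y, -z); pixel columns grow to the right and rows downward; lengths in mm; the calibration is good to about 2 mm. A picture is of the moment at which its call begins. There is no depth.
- workorder.close_job(): hands the job in; it is judged then, once.
Trained networks look in a picture, given as the dict that the camera call returned (one of the last four; its "shot" number tells which), for a name from the list of things; names that differ only in an ending like _2 or _b are one class to them, and where a whole thing is asked for, a point or a joint stands for the part that bears it (a point fixed in the world has none). Each returns a list of dicts, best first, with "score" (0 to 1); they miss things now and then, are a little off and sometimes report something else, mostly with a low value. They report only what shows in the picture. A call takes as long as a camera call. They do not tell look-alikes from the thing itself.
- models.recognise(label, picture): "xy" ([column, row] as shares, 0 to 1, of the picture: columns of its width, rows of its height, amid what is visible of it).
The state is a dict: "time_s": time; "joints": joint angles; "dq": joint speeds; "effort": joint torques, N m; "ee_pos": TCP position; "tool_rot": TCP orientation; "force": force on the tool from outside, world axes, zero at the start; "wrist_torque": the same for the moment, N m; "grip_width": finger opening in mm; "finger_force": force on a finger pad.
Only numpy, scipy, OpenCV 4.12 (cv2) and the standard library are available. Lean on these libraries where they do the work, as an engineer would, in place of code of your own. Each camera call takes 0.05 s, during which the arm holds its last target. There are 200 camera calls.

## Task

Two buffer bottles (red cap, blue cap) have tipped over in the blue bottle rack and each blocks the empty cell next to it. Tip both upright in their own cells by pushing them, without lifting them out of the rack; then gently set the two yellow-capped bottles, upright, in the two cells that this frees, so that all four cells hold one standing bottle. Do not shove or knock over the three brown jars standing near.

Things in the scene. Friction and masses are not known exactly. Their poses are not given: they have to be found in the camera images.
- rack: Blue fixed rack, 74 (x) by 292 mm (y): four 66 x 66 mm cells in a row along y. Origin: centre of underside, z up; floor 6 mm thick. Along y: tall wall (6 mm thick), cell0, low sill (5 mm), cell1, tall wall, cell2, low sill, cell3, tall wall. Heights above the cell floor: tall walls 55 mm, sills 26 to 42 mm (V notch), long side rails (4 mm thick) 25 mm.
- cell0 (a point): Centre of the floor of cell 0 of the rack (y = -107 mm in the rack's frame); axes as the rack's. A tipped bottle has its foot here at the start.
- cell1 (a point): Centre of the floor of cell 1 of the rack (y = -36 mm in the rack's frame); axes as the rack's. Empty at the start but blocked by the leaning bottle of cell 0.
- cell2 (a point): Centre of the floor of cell 2 of the rack (y = 36 mm in the rack's frame); axes as the rack's. A tipped bottle has its foot here at the start.
- cell3 (a point): Centre of the floor of cell 3 of the rack (y = 107 mm in the rack's frame); axes as the rack's. Empty at the start but blocked by the leaning bottle of cell 2.
- red_bottle: White bottle, red cap: 52 mm diameter up to 79 mm, red cap 30 mm wide from 85 to 103 mm (top); 0.12 kg. Origin: base centre; +z toward the cap. Starts tipped about 43 degrees toward the rack's +y: heel in cell0 or cell2 against its tall wall, body in the sill's notch, cap over the next cell (lowest edge 80 mm above floor). Push the cap toward rack -y and a little upward: level pushes may jam.
- blue_bottle: White bottle, blue cap: 52 mm diameter up to 79 mm, blue cap 30 mm wide from 85 to 103 mm (top); 0.12 kg. Origin: base centre; +z toward the cap. Starts tipped about 43 degrees toward the rack's +y: heel in cell0 or cell2 against its tall wall, body in the sill's notch, cap over the next cell (lowest edge 80 mm above floor). Push the cap toward rack -y and a little upward: level pushes may jam.
- yellow_bottle_1: White plastic bottle with a yellow cap, standing loose on the worktop: 52 mm diameter up to 79 mm, yellow cap 30 mm wide from 85 to 103 mm (top); 0.12 kg. Origin: base centre; +z toward the cap. 
- yellow_bottle_2: A second white plastic bottle with a yellow cap, the same as yellow_bottle_1, standing loose on the worktop: 52 mm diameter up to 79 mm, yellow cap 30 mm wide from 85 to 103 mm (top); 0.12 kg. Origin: base centre; +z toward the cap. 
- amber_jar: Bystander: brown jar with a black lid, 62 mm diameter, 74 mm high, standing among the yellow-capped bottles. Origin: centre of its base.
- white_lid_jar: Bystander: brown jar with a white lid and a red band on its label, 53 mm diameter, 62 mm high, beyond the right end of the rack. Origin: centre of its base. Tall room pillars and walls stand to the right of it (y below -0.43 m): from its start the arm should first draw in toward its base.
- blue_label_jar: Bystander: brown jar with a white lid and a blue band on its label, 53 mm diameter, 62 mm high, behind the left end of the rack. Origin: centre of its base.
- viscometer: Fixed instrument behind the yellow bottles, never moves: a grey head with a blue screen on a stand, head about 200 mm deep and 150 mm wide, its front face at x = 0.47 m, y = 0.19 to 0.35 m, its underside 300 mm above the worktop: keep the wrist and arm clear. Origin: on the worktop under the head.
Not all that is in view belongs to the job. Leave any pink look-alike of the red_bottle alone.

How it is judged (in metres and radians):
On the way:
1. both tipped bottles (red cap and blue cap) stand upright on the floor of the cells where their feet were (((horizontal distance between red_bottle and cell0 below 0.014 m and z of red_bottle in the frame of cell0 below 0.006 m and angle between red_bottle's own z axis and vertical below 0.1 rad) or (horizontal distance between red_bottle and cell2 below 0.014 m and z of red_bottle in the frame of cell2 below 0.006 m and angle between red_bottle's own z axis and vertical below 0.1 rad)) and ((horizontal distance between blue_bottle and cell0 below 0.014 m and z of blue_bottle in the frame of cell0 below 0.006 m and angle between blue_bottle's own z axis and vertical below 0.1 rad) or (horizontal distance between blue_bottle and cell2 below 0.014 m and z of blue_bottle in the frame of cell2 below 0.006 m and angle between blue_bottle's own z axis and vertical below 0.1 rad))), for 0.2 s.
At the end, for the whole second after the job is handed in: Each of the four cells holds one of the four bottles, standing on the cell floor (base within 6 mm of it and within 14 mm of the cell's centre), upright within 0.1 rad and at rest (((horizontal distance between red_bottle and cell0 below 0.014 m and z of red_bottle in the frame of cell0 below 0.006 m and angle between red_bottle's own z axis and vertical below 0.1 rad) or (horizontal distance between blue_bottle and cell0 below 0.014 m and z of blue_bottle in the frame of cell0 below 0.006 m and angle between blue_bottle's own z axis and vertical below 0.1 rad) or (horizontal distance between yellow_bottle_1 and cell0 below 0.014 m and z of yellow_bottle_1 in the frame of cell0 below 0.006 m and angle between yellow_bottle_1's own z axis and vertical below 0.1 rad) or (horizontal distance between yellow_bottle_2 and cell0 below 0.014 m and z of yellow_bottle_2 in the frame of cell0 below 0.006 m and angle between yellow_bottle_2's own z axis and vertical below 0.1 rad)) and ((horizontal distance between red_bottle and cell1 below 0.014 m and z of red_bottle in the frame of cell1 below 0.006 m and angle between red_bottle's own z axis and vertical below 0.1 rad) or (horizontal distance between blue_bottle and cell1 below 0.014 m and z of blue_bottle in the frame of cell1 below 0.006 m and angle between blue_bottle's own z axis and vertical below 0.1 rad) or (horizontal distance between yellow_bottle_1 and cell1 below 0.014 m and z of yellow_bottle_1 in the frame of cell1 below 0.006 m and angle between yellow_bottle_1's own z axis and vertical below 0.1 rad) or (horizontal distance between yellow_bottle_2 and cell1 below 0.014 m and z of yellow_bottle_2 in the frame of cell1 below 0.006 m and angle between yellow_bottle_2's own z axis and vertical below 0.1 rad)) and ((horizontal distance between red_bottle and cell2 below 0.014 m and z of red_bottle in the frame of cell2 below 0.006 m and angle between red_bottle's own z axis and vertical below 0.1 rad) or (horizontal distance between blue_bottle and cell2 below 0.014 m and z of blue_bottle in the frame of cell2 below 0.006 m and angle between blue_bottle's own z axis and vertical below 0.1 rad) or (horizontal distance between yellow_bottle_1 and cell2 below 0.014 m and z of yellow_bottle_1 in the frame of cell2 below 0.006 m and angle between yellow_bottle_1's own z axis and vertical below 0.1 rad) or (horizontal distance between yellow_bottle_2 and cell2 below 0.014 m and z of yellow_bottle_2 in the frame of cell2 below 0.006 m and angle between yellow_bottle_2's own z axis and vertical below 0.1 rad)) and ((horizontal distance between red_bottle and cell3 below 0.014 m and z of red_bottle in the frame of cell3 below 0.006 m and angle between red_bottle's own z axis and vertical below 0.1 rad) or (horizontal distance between blue_bottle and cell3 below 0.014 m and z of blue_bottle in the frame of cell3 below 0.006 m and angle between blue_bottle's own z axis and vertical below 0.1 rad) or (horizontal distance between yellow_bottle_1 and cell3 below 0.014 m and z of yellow_bottle_1 in the frame of cell3 below 0.006 m and angle between yellow_bottle_1's own z axis and vertical below 0.1 rad) or (horizontal distance between yellow_bottle_2 and cell3 below 0.014 m and z of yellow_bottle_2 in the frame of cell3 below 0.006 m and angle between yellow_bottle_2's own z axis and vertical below 0.1 rad)) and linear speed of each of red_bottle, blue_bottle, yellow_bottle_1, yellow_bottle_2 below 0.02 m/s); the robot touches nothing.
It fails at once if a tipped bottle (red or blue cap) is lifted out of the rack (its base more than 45 mm above the cell floors) (z of any of red_bottle, blue_bottle in the frame of cell0 above 0.045 m).
It fails at once if a yellow-capped bottle is dropped or slammed down (faster than 0.65 m/s with its base less than 50 mm above the worktop) ((linear speed of yellow_bottle_1 above 0.65 m/s and height (world z) of yellow_bottle_1 below 0.05 m) or (linear speed of yellow_bottle_2 above 0.65 m/s and height (world z) of yellow_bottle_2 below 0.05 m)).
It fails at once if a jar is moved more than 30 mm or knocked over (distance of any of amber_jar, white_lid_jar, blue_label_jar from where it was at the start of the episode above 0.03 m or angle between any of amber_jar, white_lid_jar, blue_label_jar's own z axis and vertical above 0.35 rad).
It also fails if it takes over 72 s, if anything falls off the work surface, if the arm or the gripper's body presses on something with over 40 N, if the wrist force passes 120 N, or if a joint passes its speed limit or range.

## Working session

There is one attempt and no reset: what is moved stays moved. The work goes in short steps, Python scripts to look and compute and a shell command to move; the robot and the scene stay as the last step left them, time stands still between calls to the robot, and variables do not carry over. Pictures are saved under pics/ and viewed, at most 10 in all, crops included, and the job is handed in when it is done.

```bash
ls; mkdir -p pics
cat > h.py <<'E'
import numpy as np, cv2
from scipy.spatial.transform import Rotation as R
from cell import monitor, capture, workorder, models
def cam(p):
    K=np.array(p["intrinsics"]); e=np.array(p["eye"]); a=np.array(p["attitude"])
    M=a if a.shape==(3,3) else R.from_quat(a).as_matrix()
    return K,e,M
def back(p,u,v,z):
    K,e,M=cam(p); r=np.linalg.inv(K)@[u,v,1]; d=M@[r[0],-r[1],-r[2]]
    return e+d*(z-e[2])/d[2]
def proj(p,X):
    K,e,M=cam(p); c=M.T@(np.array(X,float)-e); q=K@[c[0],-c[1],-c[2]]; return q[:2]/q[2]
def save(p,n,crop=None,s=1):
    im=p["pixels"][:,:,::-1]
    if crop: im=im[crop[1]:crop[3],crop[0]:crop[2]]
    cv2.imwrite(f"pics/{n}.png",cv2.resize(im,None,fx=s,fy=s,interpolation=cv2.INTER_CUBIC))
E
python3 - <<'E'
from h import *
for n in("scene","top"):
    p=capture(n); save(p,n+"0",s=1.5); print(n,{k:v for k,v in p.items() if k!="pixels"})
    for l,z in [("rack",40),("red_bottle",80),("blue_bottle",80),("yellow_bottle_1",60),("amber_jar",40),("white_lid_jar",40),("blue_label_jar",40)]:
        for d in models.recognise(l,p)[:4]:
            u,v=d["xy"][0]*512,d["xy"][1]*384; print(l,round(d["score"],2),round(u),round(v),back(p,u,v,z).round())
print(monitor.sense())
E
```

```text
pics
scene {'intrinsics': array([[408.3435015 ,   0.        , 247.67014531],
       [  0.        , 408.3435015 , 187.4176731 ],
       [  0.        ,   0.        ,   1.        ]]), 'eye': array([-360.04387408,  519.60586859, 1170.28574527]), 'attitude': array([-0.18269936,  0.30872293,  0.79963218, -0.48155942]), 'shot': 1}
rack 0.71 263 191 [496.  -5.  40.]
red_bottle 0.75 157 238 [450. 416.  80.]
red_bottle 0.67 264 179 [513. -20.  80.]
red_bottle 0.55 218 237 [358. 241.  80.]
blue_bottle 0.42 260 189 [477.  19.  80.]
yellow_bottle_1 0.76 193 252 [356. 330.  60.]
yellow_bottle_1 0.75 236 219 [413. 148.  60.]
amber_jar 0.59 216 236 [393. 234.  40.]
white_lid_jar 0.48 235 219 [426. 144.  40.]
white_lid_jar 0.4 342 153 [ 525. -387.   40.]
blue_label_jar 0.69 225 169 [663.  68.  40.]
top {'intrinsics': array([[445.47483325,   0.        , 263.70001064],
       [  0.        , 445.47483325, 190.71027359],
       [  0.        ,   0.        ,   1.        ]]), 'eye': array([ 377.91140416,   34.61294602, 1659.63477051]), 'attitude': array([ 0.03789033, -0.03340535, -0.70419866,  0.70820383]),
[... 555 characters left out ...]
': array([-1.33400482e+00,  5.26561071e-02,  1.61289567e+00, -1.71050851e-05,
        1.47600157e+00, -1.19008645e-01]), 'dq': array([-3.17101518e-03,  1.69714740e-03,  1.63051679e-03,  7.38296975e-05,
        2.72361555e-04,  5.60771904e-04]), 'effort': array([ 1.25548031e-03, -3.93636382e+01, -3.70437026e+01, -8.66467644e-05,
        3.36405392e-04,  6.70661446e-07]), 'ee_pos': array([ 217.69957017, -585.84071815,  242.33340107]), 'tool_rot': array([ 9.84217328e-01,  1.76963982e-01, -7.34269474e-06,  2.01197313e-05]), 'force': array([ 0.14621428, -0.34044097,  0.16540325]), 'wrist_torque': array([-0.03686481,  0.00606561,  0.03931836]), 'finger_force': 0.0, 'grip_width': 85.24962796523454}
```

Run:
```python
import cv2
a=cv2.imread("pics/top0.png"); 
a=cv2.resize(a,(512,384),interpolation=cv2.INTER_AREA)
from h import *
p=capture("top"); save(p,"topc",(140,120,400,270),3)
p=capture("scene"); save(p,"scenec",(130,120,370,290),3)
```

```text
(no output)
```

View pics/topc.png

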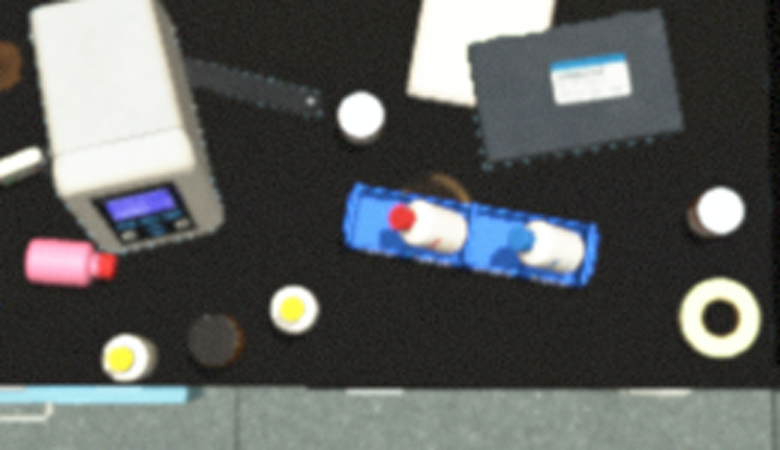

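View pics/scenec.png

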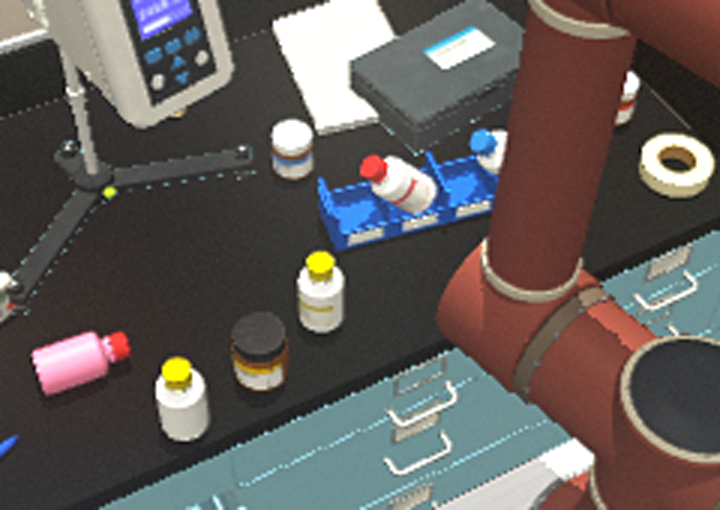

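The top view shows the rack (crop px 345–597, 185–287). The red bottle's foot is in cell2 with its cap toward +y over cell3; the blue bottle's foot is in cell0. The yellow bottles are at crop (294,309) and (128,357), with the amber jar between them and the pink look-alike lying at (70,262). Next I fit the rack outline and the cap positions.

```bash
cat >> h.py <<'E'
from scipy.optimize import minimize
def hsv(p): return cv2.cvtColor(p["pixels"],cv2.COLOR_RGB2HSV)
HUE={"red":[(0,8),(172,180)],"blue":[(100,125)],"yellow":[(24,34)],"cap_blue":[(98,112)]}
def mask(p,c,s=120,v=60):
    h=hsv(p); m=np.zeros(h.shape[:2],np.uint8)
    for a,b in HUE[c]: m|=cv2.inRange(h,(a,s,v),(b,255,255))
    return m
def hull_pts(q):
    x,y,t=q; c,s=np.cos(t),np.sin(t); P=[]
    for a in(-37,37):
        for b,zs in((-146,(0,61)),(146,(0,61))):
            for z in zs: P.append((x+c*a-s*b,y+s*a+c*b,z))
    return P
def blobs(p,m,amin=15):
    n,l,st,ce=cv2.connectedComponentsWithStats(m); return [(st[i,4],ce[i]) for i in range(1,n) if st[i,4]>=amin]
def fit_rack(p,q0,box):
    m=mask(p,"blue"); k=np.zeros_like(m); k[box[1]:box[3],box[0]:box[2]]=255; m&=k
    m=cv2.morphologyEx(m,cv2.MORPH_OPEN,np.ones((2,2)))
    pts=cv2.findNonZero(m); S=8
    def fill(P):
        im=np.zeros((384*4,512*4),np.uint8); cv2.fillConvexPoly(im,cv2.convexHull(np.round(np.array(P)*4*16).astype(np.int32)),1,shift=4); return im
    T=fill(pts[:,0].astype(float)+0.0)
    def cost(q):
        A=fill([proj(p,X) for X in hull_pts(q)]); return 1-(A&T).sum()/(A|T).sum()
    r=minimize(cost,q0,method="Nelder-Mead",options=dict(initial_simplex=np.array(q0)+np.array([[0,0,0],[15,0,0],[0,15,0],[0,0,.1]])))
    return r.x,r.fun
E
python3 - <<'E'
from h import *
p=capture("top")
q,f=fit_rack(p,(515,-78,-.15),(245,170,345,225)); print("rack",q.round(3),f)
x,y,t=q
for i,b in enumerate((-107,-36,36,107)): print("cell",i,(x-np.sin(t)*b).round(1),(y+np.cos(t)*b).round(1))
for c,z,b in(("yellow",103,(140,120,280,270)),("red",100,(260,180,290,210)),("cap_blue",100,(300,185,325,215))):
    m=mask(p,c); k=np.zeros_like(m);k[b[1]:b[3],b[0]:b[2]]=255
    for n,ce in blobs(p,m&k): print(c,n,ce.round(1),back(p,*ce,z).round(1))
s=capture("scene")
for n,ce in blobs(s,mask(s,"yellow")): print("scene y",n,ce.round(),back(s,*ce,97).round(1))
for n,ce in blobs(s,mask(s,"red")): print("scene r",n,ce.round(),back(s,*ce,95).round(1))
h=hsv(p); print(h[196:204,308:320,0])
E
```

```text
rack [ 5.12387e+02 -7.57820e+01 -1.58000e-01] 0.07317231739427232
cell 0 495.5 -181.4
cell 1 506.7 -111.3
cell 2 518.1 -40.2
cell 3 529.2 29.9
yellow 43 [236.9 222.7] [422.7 137.7 103. ]
yellow 47 [179.9 239.2] [364.3 335.4 103. ]
red 49 [273.7 192.4] [529.9   9.9 100. ]
cap_blue 390 [308.9 199.9] [ 504.2 -113.9  100. ]
scene y 79 [236. 208.] [426.3 138.5  97. ]
scene y 95 [189. 244.] [367.1 337.2  97. ]
scene r 3333 [468.  87.] [  570.7 -1122.4    95. ]
scene r 9566 [347. 124.] [ 615.  -468.1   95. ]
scene r 66 [254. 176.] [532.9  11.9  95. ]
scene r 884 [294. 225.] [274.4   2.7  95. ]
scene r 1987 [338. 260.] [101.1 -44.7  95. ]
scene r 57 [170. 235.] [429.9 377.   95. ]
scene r 99 [379. 280.] [ -12.7 -111.3   95. ]
scene r 1719 [336. 317.] [-46.3  70.1  95. ]
[[105 106 106 106 105 105 106 107 106 102  30  30]
 [105 106 106 105 105 104 105 105 106 106 102  45]
 [105 106 105 105 104 104 104 104 104 105 100  80]
 [105 106 105 104 105 105 104 104 104 105 102  90]
 [105 106 105 105 105 105 104 104 105 105 101  90]
 [106 107 105 105 105 104 105 105 105 106  99  75]
 [109 108 107 105 105 105 105 105 105 105  86  45]
 [109 109 108 107 106 106 107 107 106  95  30  30]]
```

```bash
python3 -m inch '-0.0113 0.030 0 0 0 0;-0.0113 0.030 0 0 0 0;-0.0113 0.030 0 0 0 0;-0.0113 0.030 0 0 0 0;-0.0113 0.030 0 0 0 0;-0.0113 0.030 0 0 0 0;-0.0113 0.030 0 0 0 0' 1; python3 -m inch '0.0305 0.0229 0 0 0 5;0.0305 0.0229 0 0 0 5;0.0305 0.0229 0 0 0 5;0.0305 0.0229 0 0 0 5;0.0305 0.0229 0 0 0 5;0.0305 0.0229 0 0 0 5;0.0305 0.0229 0 0 0 5;0.0305 0.0229 0 0 0 5;0.0305 0.0229 0 0 0 5;0.0305 0.0229 0 0 0 5;0.0305 0.0229 0 0 0 5;0 0 0 0 0 5'
python3 - <<'E'
from h import *
s=monitor.sense(); print(s["joints"].round(2),s["ee_pos"].round(1),R.from_quat(s["tool_rot"]).as_matrix().round(3)[:,1],s["grip_width"])
p=capture("scene"); save(p,"s1",(180,100,380,250),4)
E
```

```text
time_s: 1.58
ee_pos: [138.2, -374.4, 242.1]
tool_rot: [0.984, 0.177, -0.0, -0.0]
force: [0.1, 0.4, 1.1]
grip_width: 0.5
finger_force: 0.0
time_s: 2.58
ee_pos: [477.5, -120.2, 242.2]
tool_rot: [0.761, 0.649, 0.001, -0.0]
force: [-1.3, -0.3, -0.7]
grip_width: 0.2
finger_force: 0.0
[-0.4  -0.27  1.91  0.    1.5  -0.24] [ 477.5 -120.2  242.2] [ 0.988 -0.157  0.001] 0.23396998187921453
```

View pics/s1.png

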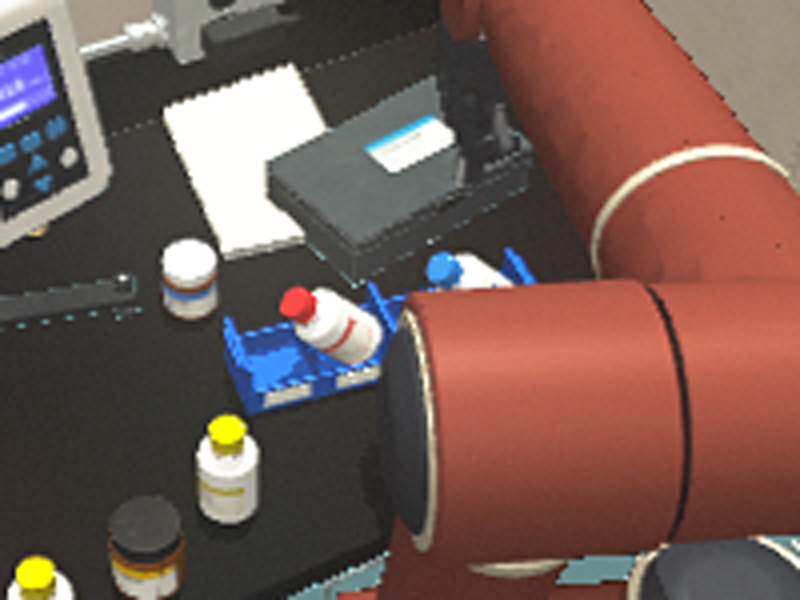

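The scene shows both tipped bottles untouched, blue cap at image px (291,167) and red at (254,176). The gripper yaw matches the rack. Going above cell1.

```bash
python3 -m inch '0.034 0.0222 0 0 0 0;0 0 -0.03 0 0 0;0 0 -0.03 0 0 0;0 0 -0.03 0 0 0;0 0 0 0 0 0'
python3 - <<'E'
from h import *
t=-.158
for n in("scene","top"):
    p=capture(n)
    print(n,[ (c,ce.round(1),(R.from_euler('z',-t).apply(back(p,*ce,98)-[512.4,-75.8,0])).round(1)) for c in("red",) for k,ce in blobs(p,mask(p,c)) if 30<k<150])
    save(p,"b_"+n,(250,140,330,220) if n=="scene" else (250,160,350,235),6)
E
python3 -c "
import cv2,numpy as np
a=cv2.imread('pics/b_scene.png');b=cv2.imread('pics/b_top.png')
a=cv2.resize(a,(400,400));b=cv2.resize(b,(400,300));b=np.vstack([b,np.zeros((100,400,3),np.uint8)])
cv2.imwrite('pics/b.png',np.hstack([a,b]))"
```

```text
time_s: 3.05
ee_pos: [503.6, -100.7, 145.5]
tool_rot: [0.765, 0.645, -0.003, -0.005]
force: [-0.8, 0.6, -0.9]
grip_width: -0.1
finger_force: 0.0
scene [('red', array([254.2, 175.8]), array([ 3.8, 90.8, 98. ])), ('red', array([169.6, 234.7]), array([-155. ,  434.3,   98. ])), ('red', array([390.7, 258.2]), array([-459.2, -188.8,   98. ])), ('red', array([372.3, 308.7]), array([-585.5,  -50.3,   98. ]))]
top [('red', array([273.7, 192.4]), array([ 4. , 87.4, 98. ])), ('red', array([ 14.7, 207.5]), array([-197.1,  978.8,   98. ])), ('red', array([175.3, 208.6]), array([-108.7,  419.3,   98. ]))]
```

View pics/b.png

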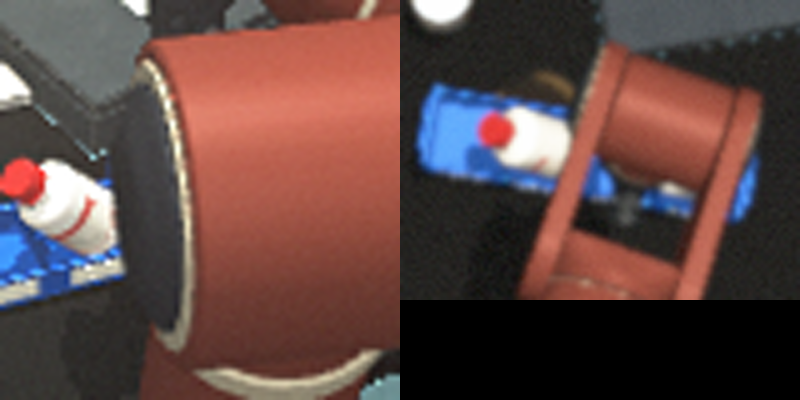

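```bash
python3 -m inch '0 0 0 0 0 0;0 0 0 0 0 0'
```

```text
time_s: 3.32
ee_pos: [509.5, -102.6, 155.3]
tool_rot: [0.764, 0.645, 0.001, 0.002]
force: [0.4, -0.2, 0.6]
grip_width: -0.1
finger_force: 0.0
```

```bash
python3 -m inch '0.001 0.002 -0.012 0 0 0;0.001 0.002 -0.014 0 0 0;0.001 0 -0.014 0 0 0;0 0 -0.014 0 0 0;0 0 -0.012 0 0 0;0 0 0 0 0 0;0 0 0 0 0 0;0 0 0 0 0 0'
```

```text
time_s: 3.98
ee_pos: [511.7, -97.9, 87.2]
tool_rot: [0.764, 0.645, 0.0, 0.001]
force: [-0.2, -0.5, 0.5]
grip_width: 0.2
finger_force: 0.0
```

```bash
python3 -m inch '-0.0006 -0.004 0.0005 0 0 0;-0.0006 -0.004 0.001 0 0 0;-0.0006 -0.004 0.001 0 0 0;-0.0006 -0.004 0.0015 0 0 0;-0.0006 -0.004 0.0015 0 0 0;-0.0006 -0.004 0.0015 0 0 0'; python3 -m inch '-0.0006 -0.004 0.0015 0 0 0;-0.0006 -0.004 0.0015 0 0 0;-0.0006 -0.004 0.0015 0 0 0;-0.0006 -0.004 0.0015 0 0 0'; python3 -m inch '-0.0006 -0.004 0.0015 0 0 0;-0.0006 -0.004 0.0015 0 0 0;-0.0006 -0.004 0.0015 0 0 0;0 0 0 0 0 0'
```

```text
time_s: 4.48
ee_pos: [509.2, -121.8, 95.8]
tool_rot: [0.764, 0.646, 0.001, 0.002]
force: [0.2, -0.4, -0.4]
grip_width: -0.1
finger_force: 0.1
time_s: 4.82
ee_pos: [504.7, -138.4, 99.1]
tool_rot: [0.764, 0.645, -0.0, -0.0]
force: [0.1, -0.1, -0.2]
grip_width: -0.0
finger_force: 0.0
time_s: 5.15
ee_pos: [503.4, -150.6, 104.2]
tool_rot: [0.764, 0.645, 0.0, 0.0]
force: [0.0, 0.2, -0.1]
grip_width: -0.2
finger_force: 0.0
```

```bash
python3 -m inch '-0.0006 -0.004 0 0 0 0;0.0025 0.016 0.005 0 0 0;0.0025 0.016 0.03 0 0 0;0.0025 0.016 0.03 0 0 0;0.005 0.03 0.025 0 0 0;0.006 0.04 0.005 0 0 0;0.006 0.04 0 0 0 0;0.004 0.025 0 0 0 0;0 0 0 0 0 0;0 0 0 0 0 0'
python3 - <<'E'
from h import *
p=capture("top"); a=p["pixels"][165:230,240:345,::-1]
q=capture("scene"); b=q["pixels"][140:210,230:330,::-1]
cv2.imwrite("pics/b2.png",np.hstack([cv2.resize(a,(400,300)),cv2.resize(b,(400,300))]))
print(monitor.sense()["ee_pos"])
E
```

```text
time_s: 5.98
ee_pos: [531.1, 30.4, 198.6]
tool_rot: [0.763, 0.646, -0.0, 0.0]
force: [0.5, -0.2, -1.4]
grip_width: 0.1
finger_force: 0.0
[531.0237289   28.79379521 198.47768274]
```

View pics/b2.png

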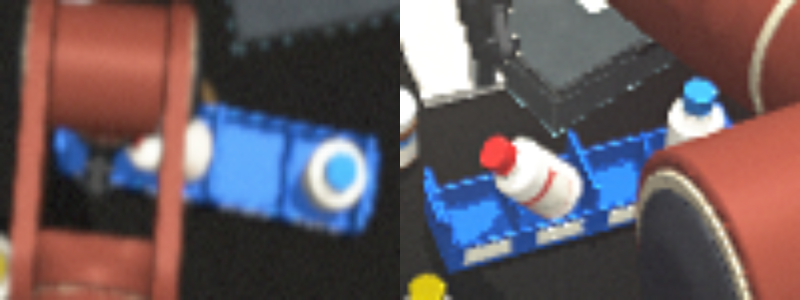

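Blue now stands in cell0 (top px crop 338,175). Same push for red.

```bash
python3 -m inch '0.003 0.015 0 0 0 0;0 0 0 0 0 0;0 0 -0.016 0 0 0;0 0 -0.02 0 0 0;0 0 -0.02 0 0 0;0 0 -0.02 0 0 0;0 0 -0.018 0 0 0;0 0 -0.012 0 0 0;0 0 -0.006 0 0 0;0 0 0 0 0 0;0 0 0 0 0 0'
```

```text
time_s: 7.0
ee_pos: [534.6, 43.8, 87.3]
tool_rot: [0.764, 0.645, 0.0, 0.0]
force: [-0.0, -0.2, -0.5]
grip_width: -0.2
finger_force: 0.0
```

```bash
python3 -m inch '-0.0006 -0.004 0.0005 0 0 0;-0.0006 -0.004 0.001 0 0 0;-0.0006 -0.004 0.001 0 0 0;-0.0006 -0.004 0.0015 0 0 0;-0.0006 -0.004 0.0015 0 0 0;-0.0006 -0.004 0.0015 0 0 0'; python3 -m inch '-0.0006 -0.004 0.0015 0 0 0;-0.0006 -0.004 0.0015 0 0 0;-0.0006 -0.004 0.0015 0 0 0;-0.0006 -0.004 0.0015 0 0 0'; python3 -m inch '-0.0006 -0.004 0.0015 0 0 0;-0.0006 -0.004 0.0015 0 0 0;-0.0006 -0.004 0.0015 0 0 0;-0.0006 -0.004 0.0015 0 0 0;0 0 0 0 0 0'
```

```text
time_s: 7.5
ee_pos: [533.2, 20.8, 97.3]
tool_rot: [0.764, 0.646, 0.003, 0.002]
force: [0.4, 0.3, 0.6]
grip_width: -0.0
finger_force: 0.1
time_s: 7.83
ee_pos: [527.7, 3.6, 99.6]
tool_rot: [0.764, 0.645, -0.0, -0.0]
force: [0.4, 0.5, -0.3]
grip_width: 0.1
finger_force: 0.0
time_s: 8.25
ee_pos: [525.9, -12.5, 106.2]
tool_rot: [0.764, 0.645, 0.0, 0.0]
force: [-0.9, -0.2, -0.2]
grip_width: 0.1
finger_force: 0.0
```

```bash
python3 -m inch '0.0025 0.016 0.005 0 0 0;0.0025 0.016 0.025 0 0 0;0 0.01 0.03 0 0 0;-0.01 0.02 0.03 0 0 0;-0.02 0.02 0.005 0 0 0;-0.025 0.022 0 0 0 0;-0.025 0.022 0 0 0 0;-0.015 0.015 0 0 0 0;-0.01 0.009 0 0 0 0;0 0 0 0 0 0;0 0 0 0 0 0' 0
python3 - <<'E'
from h import *
p=capture("top"); a=p["pixels"][165:230,240:345,::-1]
q=capture("scene"); b=q["pixels"][140:240,170:310,::-1]
cv2.imwrite("pics/b3.png",np.hstack([cv2.resize(a,(400,300)),cv2.resize(b,(400,300))]))
for n,P in(("top",p),("scene",q)):
  for c in("yellow","red"):
    for k,ce in blobs(P,mask(P,c)):
      X=back(P,*ce,103+6*(c=="red"));
      if 25<k<150: print(n,c,k,ce.round(1),X.round(1), R.from_euler('z',.158).apply(X-[512.4,-75.8,0]).round(1))
print(fit_rack(p,(512,-76,-.158),(245,170,345,225)))
E
```

```text
time_s: 9.17
ee_pos: [426.0, 138.3, 201.0]
tool_rot: [0.764, 0.646, 0.0, 0.0]
force: [0.1, -0.3, 0.3]
grip_width: 85.1
finger_force: 0.0
top yellow 48 [179.8 239.2] [364.3 335.7 103. ] [-211.   383.1  103. ]
top red 44 [288.8 195.6] [518.1 -42.8 109. ] [  0.4  33.4 109. ]
top red 122 [ 14.8 207.2] [472.3 915.2 109. ] [-195.6  972.4  109. ]
top red 66 [175.1 208.7] [470.2 353.7 109. ] [-109.2  417.5  109. ]
top red 26 [302.7 367.1] [-60.6 -89.7 109. ] [-563.7 -103.9  109. ]
scene yellow 79 [236.4 208.1] [422.1 140.7 103. ] [-123.3  199.6  103. ]
scene yellow 95 [188.5 244. ] [363.1 338.2 103. ] [-212.6  385.4  103. ]
scene red 64 [268.8 170.9] [517.9 -40.4 109. ] [ -0.2  35.9 109. ]
scene red 56 [169.6 234.7] [419.6 378.7 109. ] [-163.1  434.3  109. ]
scene red 124 [371.5 312. ] [-83.3 -19.4 109. ] [-597.2  -38.   109. ]
(array([ 5.12774601e+02, -7.63161880e+01, -1.62219828e-01]), np.float64(0.07112630208333337))
```

View pics/b3.png

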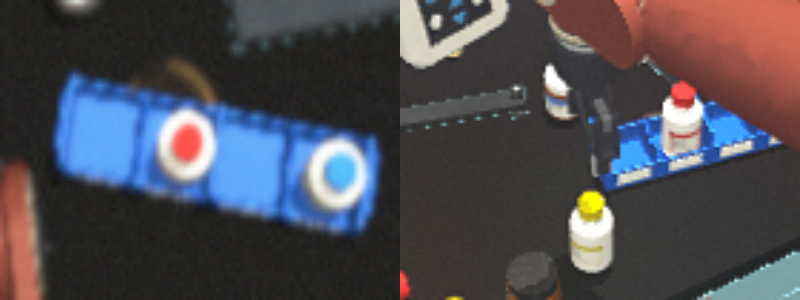

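Red and blue both stand upright in cell2 and cell0. Descending on yellow 1.

```bash
python3 -m inch '-0.002 0.001 -0.015 0 0 0;0 0 -0.025 0 0 0;0 0 -0.025 0 0 0;0 0 -0.025 0 0 0;0 0 -0.025 0 0 0;0 0 -0.018 0 0 0;0 0 -0.012 0 0 0;0 0 -0.006 0 0 0;0 0 0 0 0 0;0 0 0 0 0 0' && python3 -m inch '0 0 0 0 0 0;0 0 0 0 0 0;0 0 0 0 0 0;0 0 0 0 0 0;0 0 0 0 0 0;0 0 0 0 0 0;0 0 0 0 0 0;0 0 0 0 0 0' 1
```

```text
time_s: 10.1
ee_pos: [424.5, 138.8, 50.1]
tool_rot: [0.764, 0.645, 0.0, 0.0]
force: [0.4, -0.7, -0.3]
grip_width: 85.5
finger_force: 0.0
time_s: 10.77
ee_pos: [425.1, 139.4, 51.3]
tool_rot: [0.764, 0.645, 0.001, 0.001]
force: [-1.0, -0.1, 5.2]
grip_width: 50.8
finger_force: 62.4
```

```bash
python3 -m inch '0 0 0.01 0 0 0;0 0 0.02 0 0 0;0 0 0.03 0 0 0;0 0 0.035 0 0 0;0 0 0.03 0 0 0;0 0 0.015 0 0 0;0.003 -0.01 0 0 0 0;0.008 -0.025 0 0 0 0;0.01 -0.03 0 0 0 0;0.01 -0.03 0 0 0 0;0.01 -0.03 0 0 0 0;0.01 -0.03 0 0 0 0' && python3 -m inch '0.01 -0.03 0 0 0 0;0.01 -0.03 0 0 0 0;0.008 -0.02 0 0 0 0;0.0045 -0.016 0 0 0 0;0 0 0 0 0 0;0 0 0 0 0 0;0 0 0 0 0 0'
python3 - <<'E'
from h import *
p=capture("top"); a=p["pixels"][165:230,240:345,::-1]
q=capture("scene"); b=q["pixels"][110:230,220:340,::-1]
cv2.imwrite("pics/b4.png",np.hstack([cv2.resize(a,(400,300)),cv2.resize(b,(400,400))[:300]]))
for k,ce in blobs(q,mask(q,"yellow")): print(k,ce)
E
```

```text
time_s: 11.77
ee_pos: [473.7, -17.6, 187.6]
tool_rot: [0.764, 0.645, -0.001, -0.001]
force: [0.7, 0.5, -0.5]
grip_width: 50.8
finger_force: 62.6
time_s: 12.35
ee_pos: [506.2, -111.2, 188.3]
tool_rot: [0.764, 0.645, -0.001, -0.001]
force: [0.0, 0.0, -1.4]
grip_width: 50.7
finger_force: 62.7
18 [286.72222222 141.66666667]
95 [188.54736842 243.95789474]
```

View pics/b4.png

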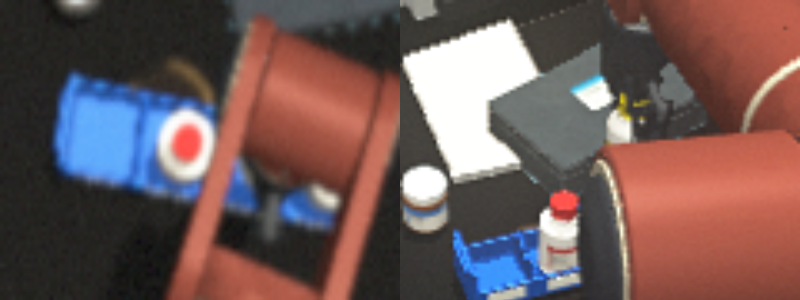

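```bash
python3 -m inch '0.0015 0 -0.01 0 0 0;0 0 -0.02 0 0 0;0 0 -0.02 0 0 0;0 0 -0.015 0 0 0;0 0 -0.01 0 0 0;0 0 -0.01 0 0 0;0 0 -0.01 0 0 0;0 0 -0.01 0 0 0;0 0 -0.008 0 0 0;0 0 -0.006 0 0 0;0 0 0 0 0 0'; python3 -m inch '0 0 -0.003 0 0 0;0 0 -0.003 0 0 0;0 0 -0.002 0 0 0;0 0 0 0 0 0'
```

```text
time_s: 13.37
ee_pos: [508.0, -111.5, 69.3]
tool_rot: [0.764, 0.645, -0.001, -0.001]
force: [-0.8, 0.0, -1.6]
grip_width: 50.5
finger_force: 62.7
time_s: 13.7
ee_pos: [508.7, -111.7, 62.6]
tool_rot: [0.764, 0.645, -0.0, -0.0]
force: [-1.5, 0.9, -2.1]
grip_width: 50.7
finger_force: 62.7
```

```bash
python3 -m inch '0 0 -0.002 0 0 0;0 0 -0.001 0 0 0;0 0 0 0 0 0'; python3 -m inch '0 0 -0.0015 0 0 0;0 0 -0.001 0 0 0;0 0 0 0 0 0'
```

```text
time_s: 13.95
ee_pos: [508.7, -111.7, 59.7]
tool_rot: [0.764, 0.645, -0.0, -0.0]
force: [0.1, -0.9, 0.5]
grip_width: 50.7
finger_force: 62.7
time_s: 14.2
ee_pos: [508.9, -111.8, 57.3]
tool_rot: [0.764, 0.645, 0.0, 0.0]
force: [0.0, -0.1, -1.0]
grip_width: 50.5
finger_force: 62.8
```

```bash
python3 -m inch '0 0 -0.0005 0 0 0;0 0 0 0 0 0' && python3 -m inch '0 0 0 0 0 0;0 0 0 0 0 0;0 0 0 0 0 0;0 0 0 0 0 0;0 0 0 0 0 0;0 0 0 0 0 0;0 0 0.015 0 0 0;0 0 0.025 0 0 0;0 0 0.03 0 0 0;0 0 0.03 0 0 0;0 0 0.03 0 0 0' 0
```

```text
time_s: 14.37
ee_pos: [509.0, -111.8, 57.3]
tool_rot: [0.764, 0.645, -0.0, 0.0]
force: [-0.5, -0.5, 2.9]
grip_width: 50.9
finger_force: 63.0
time_s: 15.28
ee_pos: [508.5, -111.6, 187.9]
tool_rot: [0.764, 0.645, -0.0, -0.0]
force: [0.9, -0.7, 0.7]
grip_width: 85.1
finger_force: 0.0
```

```bash
python3 -m inch '-0.01 0.015 0 0 0 0;-0.02 0.03 0 0 0 0;-0.02 0.03 0 0 0 0;-0.02 0.03 0 0 0 0;-0.02 0.03 0 0 0 0;-0.02 0.03 0 0 0 0;-0.02 0.03 0 0 0 0;-0.01 0.033 0 0 0 0;-0.0035 0.035 0 0 0 0;0 0.035 0 0 0 0;0 0.035 0 0 0 0;0 0.035 0 0 0 0' && python3 -m inch '0 0.035 0 0 0 0;0 0.025 0 0 0 0;0 0.015 0 0 0 0;0 0.006 0 0 0 0;0 0 0 0 0 0;0 0 0 0 0 0;0 0 0 0 0 0'
python3 - <<'E'
from h import *
p=capture("top"); a=p["pixels"][165:230,240:345,::-1]
q=capture("scene"); b=q["pixels"][140:260,150:310,::-1]
cv2.imwrite("pics/b5.png",np.hstack([cv2.resize(a,(400,300)),cv2.resize(b,(400,300))]))
for n,P in(("top",p),("scene",q)):
  for c in("yellow","red"):
    for k,ce in blobs(P,mask(P,c)):
      X=back(P,*ce,109);
      if 25<k<150: print(n,c,k,ce.round(1),X.round(1), R.from_euler('z',.16).apply(X-[512.8,-76,0]).round(1))
E
```

```text
time_s: 16.28
ee_pos: [364.8, 258.1, 187.1]
tool_rot: [0.764, 0.646, 0.001, 0.0]
force: [0.8, -0.2, 0.5]
grip_width: 85.0
finger_force: 0.0
time_s: 16.87
ee_pos: [365.4, 336.3, 186.7]
tool_rot: [0.764, 0.645, -0.0, 0.0]
force: [0.1, -0.8, -0.3]
grip_width: 85.0
finger_force: 0.0
top yellow 46 [308.2 199.3] [ 505.6 -110.6  109. ] [ -1.6 -35.3 109. ]
top red 45 [288.8 195.5] [518.4 -42.8 109. ] [  0.2  33.7 109. ]
top red 123 [ 14.6 207.5] [471.1 915.7 109. ] [-199.1  972.4  109. ]
top red 64 [175.2 208.6] [470.5 353.1 109. ] [-110.2  416.9  109. ]
scene yellow 89 [188.6 244.3] [357.8 339.6 109. ] [-219.2  385.6  109. ]
scene red 59 [169.5 234.7] [419.8 379.1 109. ] [-164.3  434.5  109. ]
scene red 41 [370.  234.2] [ 124.6 -184.5  109. ] [-365.9 -169.   109. ]
scene red 72 [367.  330.4] [-118.3   24.8  109. ] [-639.1   -1.   109. ]
scene red 32 [350.5 356.4] [-152.5  105.9  109. ] [-685.7   73.6  109. ]
```

View pics/b5.png

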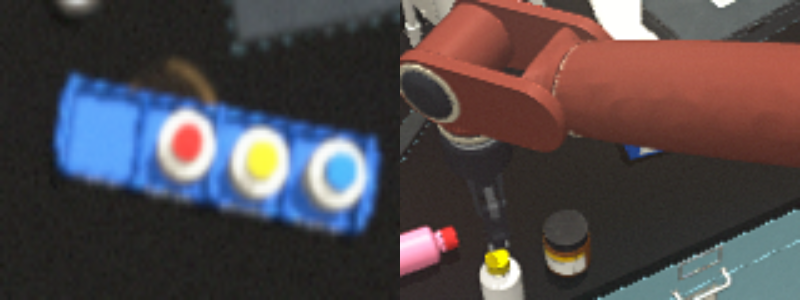

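Yellow 1 stands in cell1, about 2 mm from centre. Gripper is above yellow 2, with the pink look-alike and amber jar clear. Descend and grip.

```bash
python3 -m inch '0 0.001 -0.012 0 0 0;0 0 -0.025 0 0 0;0 0 -0.025 0 0 0;0 0 -0.025 0 0 0;0 0 -0.022 0 0 0;0 0 -0.015 0 0 0;0 0 -0.009 0 0 0;0 0 -0.0035 0 0 0;0 0 0 0 0 0;0 0 0 0 0 0' && python3 -m inch '0 0 0 0 0 0;0 0 0 0 0 0;0 0 0 0 0 0;0 0 0 0 0 0;0 0 0 0 0 0;0 0 0 0 0 0;0 0 0 0 0 0;0 0 0 0 0 0' 1
```

```text
time_s: 17.8
ee_pos: [365.9, 338.5, 51.0]
tool_rot: [0.764, 0.645, 0.001, 0.0]
force: [-1.0, 0.0, -0.4]
grip_width: 85.3
finger_force: 0.0
time_s: 18.47
ee_pos: [366.3, 338.9, 51.7]
tool_rot: [0.764, 0.645, 0.001, 0.0]
force: [0.1, -1.3, 6.2]
grip_width: 50.7
finger_force: 62.5
```

```bash
python3 -m inch '0 0 0.01 0 0 0;0 0 0.02 0 0 0;0 0 0.03 0 0 0;0 0 0.035 0 0 0;0 0 0.03 0 0 0;0 0 0.012 0 0 0;0 -0.012 0 0 0 0;0 -0.028 0 0 0 0;0 -0.035 0 0 0 0;0 -0.035 0 0 0 0;0 -0.035 0 0 0 0' && python3 -m inch '0.005 -0.033 0 0 0 0;0.02 -0.028 0 0 0 0;0.025 -0.022 0 0 0 0;0.025 -0.022 0 0 0 0;0.025 -0.022 0 0 0 0;0.025 -0.022 0 0 0 0;0.02 -0.008 0 0 0 0;0.014 -0.005 0 0 0 0;0.006 -0.002 0 0 0 0;0 0 0 0 0 0;0 0 0 0 0 0;0 0 0 0 0 0'
```

```text
time_s: 19.38
ee_pos: [363.2, 191.1, 184.0]
tool_rot: [0.763, 0.646, -0.003, -0.001]
force: [0.5, -0.4, -1.2]
grip_width: 51.0
finger_force: 62.6
time_s: 20.38
ee_pos: [528.9, 29.7, 186.2]
tool_rot: [0.764, 0.646, -0.001, -0.001]
force: [0.6, -0.7, -0.8]
grip_width: 51.2
finger_force: 62.9
```

```bash
python3 -m inch '0.001 0 -0.01 0 0 0;0 0 -0.02 0 0 0;0 0 -0.02 0 0 0;0 0 -0.015 0 0 0;0 0 -0.01 0 0 0;0 0 -0.01 0 0 0;0 0 -0.01 0 0 0;0 0 -0.01 0 0 0;0 0 -0.008 0 0 0;0 0 -0.004 0 0 0;0 0 0 0 0 0'; python3 -m inch '0 0 -0.003 0 0 0;0 0 -0.003 0 0 0;0 0 -0.002 0 0 0;0 0 -0.001 0 0 0;0 0 0 0 0 0;0 0 0 0 0 0'
```

```text
time_s: 21.3
ee_pos: [530.7, 29.3, 69.2]
tool_rot: [0.764, 0.645, -0.001, -0.001]
force: [-0.3, -0.3, -1.9]
grip_width: 50.8
finger_force: 62.9
time_s: 21.8
ee_pos: [531.4, 29.3, 61.4]
tool_rot: [0.764, 0.645, 0.0, 0.0]
force: [0.1, -0.7, -2.3]
grip_width: 50.7
finger_force: 62.9
```

```bash
python3 -m inch '0 0 -0.002 0 0 0;0 0 -0.001 0 0 0;0 0 -0.0005 0 0 0;0 0 0 0 0 0;0 0 0 0 0 0'; python3 -m inch '0 0 -0.0008 0 0 0;0 0 0 0 0 0;0 0 0 0 0 0'
```

```text
time_s: 22.22
ee_pos: [531.3, 29.3, 57.8]
tool_rot: [0.764, 0.645, 0.0, 0.0]
force: [0.3, -0.4, -0.2]
grip_width: 50.8
finger_force: 62.9
time_s: 22.47
ee_pos: [531.5, 29.2, 57.7]
tool_rot: [0.764, 0.645, 0.0, 0.0]
force: [-2.2, -0.7, 4.1]
grip_width: 50.6
finger_force: 63.5
```

Contact with the floor (4 N). Release, rise and draw aside to look.

```bash
python3 -m inch '0 0 0 0 0 0;0 0 0 0 0 0;0 0 0 0 0 0;0 0 0 0 0 0;0 0 0 0 0 0;0 0 0 0 0 0;0 0 0.015 0 0 0;0 0 0.025 0 0 0;0 0 0.03 0 0 0;0 0 0.03 0 0 0;0 0 0.03 0 0 0;0 0 0 0 0 0' 0 && python3 -m inch '-0.02 0.02 0 0 0 0;-0.025 0.025 0 0 0 0;-0.025 0.025 0 0 0 0;-0.025 0.03 0 0 0 0;-0.015 0.03 0 0 0 0;0 0.025 0 0 0 0;0 0.01 0 0 0 0;0 0 0 0 0 0;0 0 0 0 0 0;0 0 0 0 0 0'
python3 - <<'E'
from h import *
p=capture("top"); a=p["pixels"][165:230,240:345,::-1]
q=capture("scene"); b=q["pixels"][130:230,210:350,::-1]
cv2.imwrite("pics/b6.png",np.hstack([cv2.resize(a,(400,300)),cv2.resize(b,(400,300))]))
for c in("yellow","red"):
    for k,ce in blobs(p,mask(p,c)):
      X=back(p,*ce,109);
      if 25<k<150: print(c,k,R.from_euler('z',.16).apply(X-[512.8,-76,0]).round(1))
for l in("amber_jar","white_lid_jar","blue_label_jar"):
    d=models.recognise(l,p)[0]; print(l,back(p,d["xy"][0]*512,d["xy"][1]*384,40).round())
E
```

```text
time_s: 23.47
ee_pos: [535.2, 29.0, 194.8]
tool_rot: [0.764, 0.645, 0.005, 0.005]
force: [0.4, -0.1, 1.4]
grip_width: 85.1
finger_force: 0.0
time_s: 24.3
ee_pos: [421.6, 193.4, 186.7]
tool_rot: [0.764, 0.645, -0.0, 0.0]
force: [-0.2, 0.1, 0.6]
grip_width: 85.3
finger_force: 0.0
yellow 40 [ -2.9 105.6 109. ]
yellow 46 [ -1.6 -35.3 109. ]
red 44 [-1.00e-01  3.36e+01  1.09e+02]
red 121 [-198.2  972.3  109. ]
red 64 [-110.7  417.   109. ]Traceback (most recent call last):
  File "<stdin>", line 10, in <module>
IndexError: list index out of range
```

View pics/b6.png

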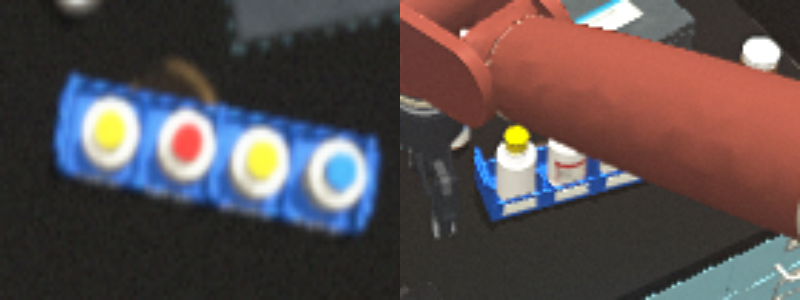

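All four bottles stand upright in their cells, caps within a few mm of the cell centres, and the arm is clear.

```bash
python3 -c "
from cell import workorder
print(workorder.close_job())"
```

```text
the job is handed in; nothing more can be done
None
```

I tipped the red and blue bottles upright in their own cells (cell2 and cell0), set the yellow-capped bottles in cell1 and cell3, and handed the job in at about 24 s; the final top picture shows all four standing near their cell centres, but no verdict came back and my last check of the jars' positions failed, so that they never moved is not confirmed.

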